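# Turn the lens counterweight socket-up for its eye bolt

### The arm

A 6-joint arm with a two-finger parallel gripper is mounted at the origin on the work surface. World frame = base frame: x ahead of the robot, y to its left, z up, the work surface at z = 0. Lengths are in mm, angles in rad, forces in N, time in s.
With the tool pointing down it reaches from about 300 to 775 mm from the base axis. Payload 14.6 kg.
Tool frame: the origin (TCP) lies at the very end of the fingers, on their centre line; the grasp point (between the pads) lies 19 mm behind it; z points along the fingers, y is the line along which they close (so a half turn about z gives the same grasp; the last joint's range is limited). The gripper opens to 94 mm and grips with 3 to 60 N. Pads are 16 mm wide; open, the fingers measure 119 mm over their backs; the gripper's body (75 mm by 177 mm) begins 78 mm behind the grasp point.
Start: joints at [1.034, 0.3, 1.521, -0, 1.321, -0.067], TCP at [248.985, 490.404, 205.446] pointing down, gripper open.
Joint ranges: [-3.03, 3.03], [-0.79, 2.21], [0.23, 2.52], [-1.04, 4.18], [0, 3.07], [-2.55, 2.55]. Speed limits (rad/s): [2.22, 2.22, 2.57, 3.14, 3.14, 3.14].

### API

Orientations are given as [roll, pitch, yaw] about the fixed x, y, z axes, in that order (R = Rz(yaw) Ry(pitch) Rx(roll)).
In Python, from cell import manip, camera, get_calibration gives the robot as it stands. The module is installed in compiled form; this text tells all that it offers.
- The arm moves only by the tool jog_arm, never from a script. Its argument "plan" is one flat list of numbers, 6 for each row, row after row: the shift along the world's x, y, z in m, then the turn, a rotation vector about the world's x, y, z in degrees. A call has 1 to 20 rows; each row is the pose to reach, as a shift and turn from the pose commanded when the call began; what a row does not reach only later rows make up. A row lasts 1/10 s, in which the tool goes at most 50 mm and 8.59 degrees, less where a joint would pass 70% of its speed; a pose out of reach is approached as far as the arm can. A call with a gripper value outside its range is refused whole. "claw" is the finger opening in m, from 0 to 0.094, set as the call begins (left out, the last holds). The fingers move at their own pace and stop on an object; "force" is the grip in N (left out, the last holds). Time passes only in rows, so rows that repeat a pose let the fingers close. It gives the time, the measured TCP pose, the force, the opening and the grip force at its end, in the units of the state.
- manip.read_state(): the state, without advancing time (a new reading comes with each control period).
- camera(name): name is "scene" or "top" or "wrist"; returns (picture, depth): 420x560x3 uint8, red, green, blue; 420x560 float32, mm along the optical axis (not along the pixel's ray), 0 where there is no reading.
- get_calibration(name): a dict with "fx", "fy", "cx", "cy" (pixels), "origin" and "attitude" of the camera in the world. Camera axes: x right, y down, z forward; pixel columns grow to the right and rows downward; lengths in mm; the calibration is good to about 2 mm. A picture is of the moment at which its call begins: read the wrist's pose just before it. get_calibration takes no time and is no camera call; for the wrist camera it gives the pose at the moment of the call.
- manip.sign_off(): hands the job in; it is judged then, once.
The state is a dict: "clock": time; "joints": joint angles; "qd": joint speeds; "effort": joint torques, N m; "eef_pos": TCP position; "eef_rot": TCP orientation; "wrist_force": force on the tool from outside, world axes, zero at the start; "moment": the same for the moment, N m; "finger_gap": finger opening in mm; "finger_force": force on a finger pad.
Only numpy, scipy, OpenCV 4.12 (cv2) and the standard library are available. Lean on these libraries where they do the work, as an engineer would, in place of code of your own. Each camera call takes 0.05 s, during which the arm holds its last target. There are 200 camera calls.

### The job

One of the two grey lead counterweights has no eye bolt yet; the socket for it is a blind hole hidden on the face it stands on. Pick that weight up, turn it right over so that the hole opens straight up, and finish still holding it in the gripper, steady, about a hand's breadth (8 to 10 cm) clear above the middle of the turntable, ready for the bolt. Leave the other weight, the amber glass, the brass ring and the copper lid where they are.

Things in the scene. Friction and masses are not known exactly. Their poses are not given: they have to be found in the camera images.
- weight_center (a point): middle of the bare lead counterweight (grey, about 0.8 kg, no eye bolt): a block 40 x 40 mm in plan, 50 mm tall, loose on the bench left or right of the turntable, any yaw. x and y are square to its sides; z runs along its 50 mm away from the face with the hole (21 mm wide, 25 mm deep, central): at the start z is up, hole down; hole-up means z straight down
- turntable_top (a point): middle of the upper face of the cast-iron turntable: a dark disc of 150 mm diameter that turns freely about the vertical, its upper face 40 mm above the bench; its base is fixed to the bench. A steel hub cap 2.5 mm high sits in the middle. This point does not turn with the disc
- eyed_center (a point): the other lead counterweight, same block 40 x 40 x 50 mm but with a steel eye bolt standing on its top (82 mm tall in all); loose, to be left alone. The point is the middle of the lead block, 25 mm above its underside
- bullseye_center (a point): amber glass bullseye segment, a slab 85 x 120 x 12 mm (x, y, z) with a round boss in the middle, 27 mm tall in all; loose, to be left alone. The point is its middle, half-way up
- ring_center (a point): brass focusing ring lying flat, 80 mm outer and 62 mm inner diameter, 22 mm tall; loose, to be left alone. The point is its middle
- lid_center (a point): copper oil-can lid, 72 mm diameter, with a small knob, 34 mm tall; loose, to be left alone. The point is its middle, half-way up

How it is judged:
By the outcome, as a careful person would: the job done as asked, in the order asked, and still so for the second after the job is handed in, while the arm keeps its last pose, push and grip.
It also fails if it takes over 61 s, if anything falls off the work surface, if the arm or the gripper's body presses on something with over 40 N, if the wrist force passes 120 N, or if a joint passes its speed limit or range.

## Working session

There is one attempt and no reset: what is moved stays moved. The work goes in short steps, Python scripts to look and compute and a tool call to move; the robot and the scene stay as the last step left them, time stands still between calls to the robot, and variables do not carry over. Pictures are saved under pics/ and viewed, at most 10 in all, crops included, and the job is handed in when it is done.

Besides the shell and the picture viewer there is one more tool, called after "Request:" in YAML: its name, and indented under it one key for each argument. jog_arm: Moves the arm, as the interface text tells. Its arguments: {"type":"object","properties":{"plan":{"type":"array"},"claw":{"type":"number"},"force":{"type":"number"}},"required":["plan"]}

```bash
mkdir -p pics; python3 - <<'E'
from cell import manip,camera,get_calibration
import cv2,numpy as np
for n in("scene","top"):
    p,d=camera(n);np.savez(f"{n}.npz",p=p,d=d);cv2.imwrite(f"pics/{n}0.png",p[:,:,::-1]);print(n,get_calibration(n))
s=manip.read_state();print(s)
E
```

```text
scene {'fx': 432.49879923032415, 'fy': 432.49879923032415, 'cx': 272.4227855669077, 'cy': 212.19773569584035, 'origin': array([1151.32538508, -404.6992714 ,  743.16164319]), 'attitude': array([-2.34139955,  0.00758584,  0.95477357])}
top {'fx': 487.4640942731177, 'fy': 487.4640942731177, 'cx': 284.47073687668785, 'cy': 213.41488882042734, 'origin': array([ 428.05762268,    9.57837212, 1107.78390695]), 'attitude': array([-2.98983293e+00, -1.68563705e-03, -1.58404399e+00])}
{'clock': 0.1, 'joints': array([ 1.03442120e+00,  3.00403090e-01,  1.52147862e+00, -3.67813033e-07,
        1.32069652e+00, -6.65786006e-02]), 'qd': array([ 0.0006513 ,  0.00056843, -0.00252289, -0.00025059, -0.00050396,
       -0.00039679]), 'effort': array([ 7.98927977e-04, -5.32636714e+01, -3.53284335e+01,  7.09232013e-02,
        2.34601140e-02, -6.23738083e-05]), 'eef_pos': array([248.86820845, 490.22934595, 204.96697917]), 'eef_rot': array([-3.14060924e+00, -6.52143566e-05,  2.67179619e+00]), 'wrist_force': array([-0.3731401 , -0.49517152, -0.16829877]), 'moment': array([-0.02022287, -0.00477076, -0.00985076]), 'finger_force': 0.0, 'finger_gap': 93.90709521984398}
```

View pics/scene0.png

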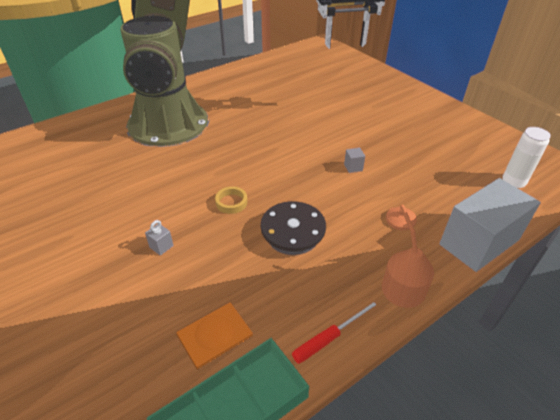

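View pics/top0.png

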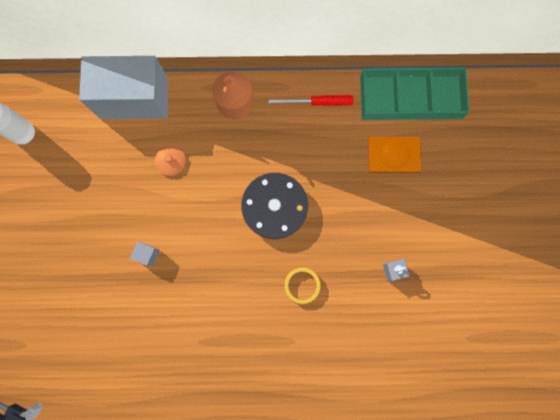

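The bare weight is at top px (145,254), the eyed one at (397,270), the turntable at (275,206), the ring at (302,286), the lid at (171,162) and the glass at (395,154). Next I measure the weight's pose.

```bash
cat > h.py <<'E'
import numpy as np,cv2
from scipy.spatial.transform import Rotation as R
from cell import manip,camera,get_calibration
def world(d,c,mask=None):
    v,u=np.mgrid[0:420,0:560]
    P=np.stack([(u-c['cx'])/c['fx']*d,(v-c['cy'])/c['fy']*d,d],-1)
    return P@R.from_euler('xyz',c['attitude']).as_matrix().T+c['origin']
E
python3 - <<'E'
from h import *
for n in("top","scene"):
    z=np.load(n+".npz");W=world(z['d'],get_calibration(n));ok=z['d']>0
    H=W[...,2]
    print(n,'bench z',np.median(H[300:340,200:400]) if n=='top' else 0)
    m=((H>15)&(H<130)&ok&(W[...,0]>150)&(W[...,0]<800)&(abs(W[...,1])<560)).astype(np.uint8)
    k,l,st,ce=cv2.connectedComponentsWithStats(m)
    for i in range(1,k):
        if st[i,4]<60: continue
        q=W[l==i]; zt=np.percentile(q[:,2],90)
        t=q[abs(q[:,2]-zt)<4]
        (c,s,a)=cv2.minAreaRect(t[:,:2].astype(np.float32))
        print(st[i],ce[i].round(),'ztop %.1f max %.1f'%(zt,q[:,2].max()),np.round(c),np.round(s),round(a,1),'n',len(t),z['p'][l==i].mean(0).round())
E
```

```text
top bench z 0.2341958527240422
[380 137  32  32 714] [395. 153.] ztop 27.4 max 33.3 [ 730. -250.] [56. 55.] 26.3 n 328 [198. 107.   4.]
[155 147  30  27 464] [169. 160.] ztop 31.1 max 38.8 [723. 269.] [17. 18.] 43.5 n 44 [225. 136.  82.]
[ 241  173   67   66 3495] [274. 205.] ztop 42.7 max 45.9 [610.  29.] [147. 147.] 89.0 n 2648 [88. 87. 90.]
[130 242  29  24 427] [144. 254.] ztop 52.4 max 55.9 [507. 316.] [41. 40.] 67.2 n 279 [154. 155. 165.]
[384 259  25  22 400] [396. 270.] ztop 58.7 max 84.2 [ 464. -236.] [16. 15.] 89.7 n 27 [161. 164. 172.]
[284 268  37  36 413] [302. 285.] ztop 24.4 max 28.0 [434. -31.] [78. 77.] 62.5 n 315 [229. 186.  73.]
scene bench z 0
[345 148  20  21 337] [354. 158.] ztop 51.0 max 54.5 [508. 315.] [42. 43.] 69.0 n 146 [128. 121. 125.]
[215 187  32  24 305] [231. 198.] ztop 22.9 max 25.3 [436. -33.] [78. 79.] 34.2 n 241 [197. 154.  81.]
[ 261  201   65   51 2633] [293. 226.] ztop 41.4 max 46.3 [614.  27.] [148. 148.] 37.6 n 2344 [83. 74. 74.]
[389 208  18  17 183] [397. 216.] ztop 21.7 max 35.4 [722. 253.] [29. 48.] 79.3 n 73 [194. 117.  80.]
[145 220  28  32 525] [158. 236.] ztop 64.2 max 83.3 [ 469. -239.] [ 5. 23.] 16.3 n 20 [147. 141. 145.]
[195 315  38  34 957] [214. 332.] ztop 26.3 max 29.7 [ 736. -253.] [51. 56.] 80.2 n 516 [178. 100.  40.]
```

Weight (507,316), yaw about 68°, top near 51 mm. Turntable (612,28). Sizes agree with those given. Next I move into free space and tilt the tool, to learn the arm geometry and the sign of joint 4.

Request:
jog_arm:
  plan: [0.04,-0.03,0.04,0,0,0,0.08,-0.06,0.08,0,0,0,0.12,-0.09,0.1,0,0,0,0.15,-0.1,0.1,0,0,0,0.15,-0.1,0.1,0,0,0]

```text
clock: 0.6
eef_pos: [402.3, 388.2, 306.6]
eef_rot: [3.14, 0.001, 2.668]
wrist_force: [0.3, -0.2, -0.3]
finger_gap: 93.9
finger_force: 0.0
```

```bash
cat > log.py <<'E'
from cell import manip
import json,numpy as np
s=manip.read_state();f=open('log.txt','a');f.write(json.dumps([list(s['joints']),list(s['eef_pos']),list(s['eef_rot'])])+'\n')
for k in('clock','joints','eef_pos','eef_rot','wrist_force','finger_gap','finger_force'):print(k,np.round(s[k],3))
E
python3 log.py
```

```text
clock 0.6
joints [ 7.020e-01  2.650e-01  1.333e+00 -1.000e-03  1.541e+00 -3.950e-01]
eef_pos [402.313 388.228 306.598]
eef_rot [3.140e+00 1.000e-03 2.668e+00]
wrist_force [ 0.336 -0.194 -0.347]
finger_gap 93.872
finger_force 0.0
```

Request:
jog_arm:
  plan: [0,0,0,7.4,-3,0,0,0,0,14.8,-6,0,0,0,0,22.2,-9,0,0,0,0,29.7,-12,0,0,0,0,37.1,-15,0,0,0,0,37.1,-15,0]

```text
clock: 1.2
eef_pos: [397.7, 389.1, 303.3]
eef_rot: [2.445, -0.058, 2.69]
wrist_force: [0.2, 0.2, 0.3]
finger_gap: 94.1
finger_force: 0.0
```

```bash
python3 log.py
```

```text
clock 1.2
joints [ 0.509 -0.065  1.847  0.56   0.863 -0.851]
eef_pos [397.673 389.091 303.348]
eef_rot [ 2.445 -0.058  2.69 ]
wrist_force [0.214 0.243 0.306]
finger_gap 94.083
finger_force 0.0
```

```bash
cat > kin.py <<'E'
import numpy as np,json
from scipy.spatial.transform import Rotation as R
from scipy.optimize import least_squares
S=[1,1]
def fk(q,p,s4=1,s6=1):
    a,b,h,L2,L3,e,Lt=p[:7]
    r1=R.from_euler('z',q[0]);r2=r1*R.from_euler('y',q[1]);r3=r2*R.from_euler('y',q[2])
    r5=r3*R.from_euler('z',s4*q[3])*R.from_euler('y',q[4]);r6=r5*R.from_euler('z',s6*q[5])*R.from_euler('z',p[7])
    w=r1.apply([a,b,h])+r2.apply([0,0,L2])+r3.apply([e,0,L3])
    return w+r5.apply([0,0,Lt]),r6,w
LO=np.array([-3.03,-.79,.23,-1.04,0,-2.55]);HI=np.array([3.03,2.21,2.52,4.18,3.07,2.55])
def fit():
    D=[([1.03442120,.300403,1.521479,0,1.320697,-.0665786],[248.87,490.23,205],[-3.1406,0,2.6718])]
    D+=[json.loads(l) for l in open('log.txt')]
    best=None
    for s4 in(1,-1):
      for s6 in(1,-1):
       for c in(-1.57,0,1.57,3.14):
        def f(p):
            o=[]
            for q,x,r in D:
                P,Q,_=fk(q,p,s4,s6);o+=list(P-x)+list(300*(R.from_euler('xyz',r).inv()*Q).as_rotvec())
            return np.r_[o,.003*(p[:7]-[0,0,300,400,400,0,250]),]
        r=least_squares(f,[0,0,300,400,400,0,250,c])
        if best is None or r.cost<best[0]: best=(r.cost,s4,s6,r.x)
    return best
def ik(p,s4,s6,x,Q,q0):
    f=lambda q:np.r_[(fk(q,p,s4,s6)[0]-x),300*(Q.inv()*fk(q,p,s4,s6)[1]).as_rotvec()]
    r=least_squares(f,np.clip(q0,LO+.01,HI-.01),bounds=(LO,HI));return r.x,np.abs(r.fun).max()
E
python3 -c "
from kin import *
b=fit();print(b)"
```

```text
(np.float64(0.05647142947642798), 1, 1, array([1.46172150e-01, 3.66038763e+01, 2.21245780e+02, 4.24136428e+02,
       4.47371974e+02, 4.09241617e+01, 2.70602113e+02, 1.57079505e+00]))
```

```bash
cat > plan.py <<'E'
from kin import *
_,s4,s6,p=fit()
def pose(g,hd,th,s):
    h=np.array([np.cos(hd),np.sin(hd),0]);k=np.array([0,0,1.])
    z=np.cos(th)*h-np.sin(th)*k;y=s*np.cross(k,h);return np.array(g)+19*z,R.from_matrix(np.stack([np.cross(y,z),y,z],1))
if __name__=='__main__':
    d=np.radians
    q0s=[np.array([j1,j2,1.8,j4,j5,j6]) for j1 in(-.4,.4) for j2 in(0.2,) for j4 in(.8,2.3) for j5 in(.5,1.2) for j6 in(-1.5,0,1.5)]
    def sol(g,hd,th,s):
        out=[]
        for q0 in q0s:
            q,e=ik(p,s4,s6,*pose(g,hd,th,s),q0)
            if e<.5 and not any(np.abs(q-o).max()<.05 for o in out): out.append(q)
        return out
    for th in(18,30):
      for s in(1,-1):
        for hd in(68,-22,158,-112):
          for q in sol([507,316,27],d(hd),d(th),s): print('pick',th,s,hd,q.round(2),'wr',fk(q,p)[2].round(),'marg',np.minimum(q-LO,HI-q).min().round(2))
        for hd in range(0,140,20):
          for q in sol([612,28,156],d(hd),d(-th),-s): print('  fin',th,s,hd,q.round(2),'wr',fk(q,p)[2].round(),'marg',np.minimum(q-LO,HI-q).min().round(2))
E
python3 plan.py
```

```text
pick 18 1 68 [0.14 0.75 1.99 1.93 1.08 1.97] wr [417.  94. 105.] marg 0.53
pick 18 1 158 [0.25 1.22 0.89 0.71 2.1  2.2 ] wr [729. 226. 105.] marg 0.35
pick 18 1 -112 [ 0.69  1.32  0.67 -0.63  2.26  0.97] wr [597. 538. 105.] marg 0.41
  fin 18 1 0 [-0.02  0.78  2.1   3.12  1.63 -1.57] wr [373.  28.  78.] marg 0.42
  fin 18 1 20 [-0.23  0.79  2.06  2.59  1.64 -1.41] wr [387. -54.  78.] marg 0.46
  fin 18 1 40 [-0.37  0.83  1.92  2.15  1.68 -1.23] wr [ 429. -126.   78.] marg 0.6
  fin 18 1 60 [-0.42  0.9   1.71  1.82  1.79 -1.03] wr [ 492. -179.   78.] marg 0.81
  fin 18 1 80 [-0.41  1.    1.46  1.6   1.96 -0.85] wr [ 570. -208.   78.] marg 1.06
  fin 18 1 100 [-0.36  1.11  1.19  1.45  2.17 -0.69] wr [ 654. -208.   78.] marg 0.9
  fin 18 1 120 [-0.29  1.24  0.91  1.39  2.41 -0.53] wr [ 732. -179.   78.] marg 0.66
pick 18 -1 68 [ 0.14  0.75  1.99  1.93  1.08 -1.18] wr [417.  94. 105.] marg 0.53
pick 18 -1 158 [ 0.25  1.22  0.89  0.71  2.1  -0.94] wr [729. 226. 105.] marg 0.66
pick 18 -1 -112 [ 0.69  1.32  0.67 -0.63  2.26 -2.17] wr [597. 538. 105.] marg 0.38
  fin 18 -1 0 [-0.02  0.78  2
[... 1362 characters left out ...]
5. 114. 153.] marg 0.53
pick 30 -1 158 [ 0.27  1.1   0.99  0.6   1.92 -0.97] wr [709. 234. 153.] marg 0.76
pick 30 -1 -112 [ 0.67  1.19  0.81 -0.5   2.07 -2.1 ] wr [589. 518. 153.] marg 0.45
  fin 30 -1 0 [-0.02  0.93  2.    3.12  1.88  1.58] wr [394.  28.  30.] marg 0.52
  fin 30 -1 20 [-0.2   0.93  1.97  2.64  1.88  1.7 ] wr [407. -47.  30.] marg 0.55
  fin 30 -1 40 [-0.33  0.96  1.84  2.24  1.9   1.88] wr [ 445. -112.   30.] marg 0.67
  fin 30 -1 60 [-0.38  1.01  1.66  1.95  1.97  2.08] wr [ 503. -161.   30.] marg 0.47
  fin 30 -1 80 [-0.37  1.09  1.43  1.75  2.1   2.29] wr [ 574. -187.   30.] marg 0.26
  fin 30 -1 100 [-0.33  1.19  1.19  1.63  2.28  2.5 ] wr [ 650. -187.   30.] marg 0.05
```

```bash
cat > wp.py <<'E'
from plan import *
from scipy.spatial.transform import Slerp
d=np.radians
def track(q,x0,Q0,x1,Q1,n=20):
    sl=Slerp([0,1],R.concatenate([Q0,Q1]));lo=9
    for t in np.linspace(0,1,n+1)[1:]:
        q,e=ik(p,s4,s6,x0+t*(x1-x0),sl(t),q);lo=min(lo,np.minimum(q-LO,HI-q).min())
        if e>1: print('  IK err',t,e,q.round(2));break
    return q,lo
def show(name,x0,Q0,x1,Q1):
    print(name,'TCP',np.round(x1),'shift m',((x1-x0)/1000).round(4),'rotvec deg',np.degrees((Q1*Q0.inv()).as_rotvec()).round(1),'|%.0f|'%np.degrees((Q1*Q0.inv()).magnitude()))
E
python3 - <<'E'
from wp import *
from cell import manip,get_calibration
s=manip.read_state();q=s['joints'];x=s['eef_pos'];Q=R.from_euler('xyz',s['eef_rot'])
c=get_calibration('wrist');print('cam in tool',Q.inv().apply(c['origin']-x).round(),'cam z in tool',Q.inv().apply(R.from_euler('xyz',c['attitude']).apply([0,0,1])).round(2))
th=d(15);h=np.array([np.cos(d(68)),np.sin(d(68)),0]);G=np.array([507.5,315.5,27]);a=np.cos(th)*h-np.sin(th)*np.array([0,0,1])
W=[('hi',pose(G-80*a+[0,0,180],d(68),th,-1)),('pre',pose(G-80*a,d(68),th,-1)),('grasp',pose(G,d(68),th,-1)),('lift',pose(G+[0,0,170],d(68),th,-1))]
u=np.array([0,0,197.])
L=G+[0,0,170]
x3,Q3=pose(L,d(68),th,-1)
for k in(45,90,135,180):
    Qr=R.from_rotvec(a*d(k)*SG)*Q3 if (SG:=1) else 0
    W.append((f'roll{k}',(L+19*a,Qr)))
F=np.array([612,28,154.])
W.append(('pitch',pose(L,d(68),-th,1)));W.append(('over',pose(F+[0,0,50],d(35),-th,1)));W.append(('fin',pose(F,d(35),-th,1)))
for n,(x1,Q1) in W:
    show(n,x,Q,x1,Q1);q,lo=track(q,x,Q,x1,Q1);print('   q',q.round(2),'margin %.2f'%lo,'wrist',fk(q,p)[2].round());x,Q=x1,Q1
E
```

```text
cam in tool [  70.    1. -178.] cam z in tool [-0.24  0.    0.97]
hi TCP [485. 261. 223.] shift m [ 0.0878 -0.1282 -0.0806] rotvec deg [ 53.3  56.7 -46.3] |91|
   q [-0.05  0.22  2.12  1.61  1.15 -0.74] margin 0.40 wrist [388.  19. 293.]
pre TCP [485. 261.  43.] shift m [ 0.    0.   -0.18] rotvec deg [0. 0. 0.] |0|
   q [-0.05  0.69  2.1   1.8   1.21 -1.22] margin 0.38 wrist [388.  19. 113.]
grasp TCP [514. 333.  22.] shift m [ 0.0289  0.0716 -0.0207] rotvec deg [0. 0. 0.] |0|
   q [ 0.13  0.78  1.99  1.96  1.14 -1.21] margin 0.43 wrist [416.  90.  92.]
lift TCP [514. 333. 192.] shift m [0.   0.   0.17] rotvec deg [0. 0. 0.] |0|
   q [ 0.13  0.36  2.03  1.77  1.03 -0.81] margin 0.48 wrist [416.  90. 262.]
roll45 TCP [514. 333. 192.] shift m [0. 0. 0.] rotvec deg [ 16.3  40.3 -11.6] |45|
   q [ 0.13  0.36  2.03  1.77  1.03 -0.02] margin 0.49 wrist [416.  90. 262.]
roll90 TCP [514. 333. 192.] shift m [0. 0. 0.] rotvec deg [ 16.3  40.3 -11.6] |45|
   q [0.13 0.36 2.03 1.77 1.03 0.76] margin 0.49 wrist [416.  90. 262.]
roll135 TCP [514. 333. 192.] shift m [0. 0. 0.] rotvec deg [ 16.3  40.3 -11.6] |45|
   q [0.13 0.36 2.03 1.77 1.03 1.55] margin 0.49 wrist [416.  90. 262.]
roll180 TCP [514. 333. 192.] shift m [0. 0. 0.] rotvec deg [ 16.3  40.3 -11.6] |45|
   q [0.13 0.36 2.03 1.77 1.03 2.33] margin 0.22 wrist [416.  90. 262.]
pitch TCP [514. 333. 202.] shift m [0.     0.     0.0098] rotvec deg [ 27.8 -11.2  -0. ] |30|
   q [0.13 0.68 2.01 2.14 1.6  1.96] margin 0.25 wrist [416.  90. 132.]
over TCP [627.  39. 209.] shift m [ 0.1127 -0.294   0.007 ] rotvec deg [  0.   0. -33.] |33|
   q [-0.35  0.66  2.01  2.23  1.55  1.95] margin 0.46 wrist [ 413. -111.  139.]
fin TCP [627.  39. 159.] shift m [ 0.    0.   -0.05] rotvec deg [0. 0. 0.] |0|
   q [-0.35  0.79  1.98  2.23  1.61  1.87] margin 0.51 wrist [ 413. -111.   89.]
```

Request:
jog_arm:
  plan: [0.0073,-0.0107,-0.0067,4.44,4.72,-3.86,0.0146,-0.0214,-0.0134,8.9,9.4,-7.7,0.022,-0.032,-0.02,13.3,14.2,-11.6,0.029,-0.043,-0.027,17.8,18.9,-15.4,0.037,-0.053,-0.034,22.2,23.6,-19.3,0.044,-0.064,-0.04,26.7,28.4,-23.2,0.051,-0.075,-0.047,31.1,33.1,-27,0.058,-0.085,-0.054,35.5,37.8,-30.9,0.066,-0.096,-0.06,40,42.5,-34.7,0.073,-0.107,-0.067,44.4,47.2,-38.6,0.08,-0.117,-0.074,48.9,52,-42.5,0.088,-0.128,-0.08,53.3,56.7,-46.3,0.088,-0.128,-0.08,53.3,56.7,-46.3,0.088,-0.128,-0.08,53.3,56.7,-46.3,0.088,-0.128,-0.08,53.3,56.7,-46.3]
  claw: 0.094

```text
clock: 2.7
eef_pos: [486.8, 263.3, 226.1]
eef_rot: [3.122, -1.306, 1.21]
wrist_force: [0.1, -0.2, -0.2]
finger_gap: 94.1
finger_force: 0.0
```

```bash
python3 log.py; python3 - <<'E'
from wp import *
from h import *
s=manip.read_state();x=s['eef_pos'];Q=R.from_euler('xyz',s['eef_rot'])
c=get_calibration('wrist');P,D=camera('wrist');cv2.imwrite('pics/w1.png',P[:,:,::-1])
th=d(15);h=np.array([np.cos(d(68)),np.sin(d(68)),0]);G=np.array([507.5,315.5,27]);a=np.cos(th)*h-np.sin(th)*np.array([0,0,1])
show('hi',x,Q,*pose(G-80*a+[0,0,180],d(68),th,-1));show('pre',x,Q,*pose(G-80*a,d(68),th,-1))
from h import world
W=world(D,c);m=(W[...,2]>44)&(W[...,2]<60)&(np.hypot(W[...,0]-507,W[...,1]-315)<45)&(D>0)
print(m.sum(),np.median(W[m][:,2]),cv2.minAreaRect(W[m][:,:2].astype(np.float32)))
E
```

```text
clock 2.7
joints [-0.04   0.22   2.111  1.607  1.144 -0.728]
eef_pos [486.803 263.349 226.139]
eef_rot [ 3.122 -1.306  1.21 ]
wrist_force [ 0.147 -0.157 -0.173]
finger_gap 94.15
finger_force 0.0
hi TCP [485. 261. 223.] shift m [-0.0014 -0.0025 -0.0034] rotvec deg [ 0.3  0.2 -0.3] |0|
pre TCP [485. 261.  43.] shift m [-0.0014 -0.0025 -0.1834] rotvec deg [ 0.3  0.2 -0.3] |0|
1484 50.11252156848255 ((508.4387512207031, 314.050537109375), (37.230411529541016, 40.1932373046875), 67.40821075439453)
```

View pics/w1.png

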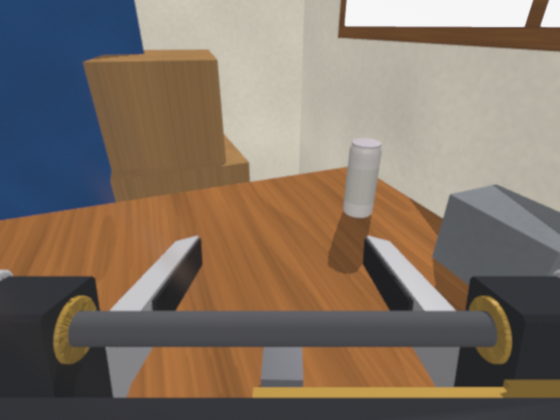

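The wrist view shows the weight's top at px (282,365), centred between the fingers, agreeing with (508,315) and yaw about 67.5°. I descend to the pre-grasp pose.

Request:
jog_arm:
  plan: [0,-0.001,-0.03,0.3,0.2,-0.3,0,-0.002,-0.06,0.3,0.2,-0.3,-0.001,-0.003,-0.09,0.3,0.2,-0.3,-0.001,-0.003,-0.12,0.3,0.2,-0.3,-0.001,-0.003,-0.145,0.3,0.2,-0.3,-0.001,-0.003,-0.165,0.3,0.2,-0.3,-0.001,-0.003,-0.178,0.3,0.2,-0.3,-0.001,-0.003,-0.183,0.3,0.2,-0.3,-0.001,-0.003,-0.183,0.3,0.2,-0.3,-0.001,-0.003,-0.183,0.3,0.2,-0.3]

```text
clock: 3.75
eef_pos: [486.2, 259.6, 43.3]
eef_rot: [-3.136, -1.311, 1.177]
wrist_force: [-0.1, -0.1, 0.6]
finger_gap: 94.0
finger_force: 0.0
```

```bash
python3 log.py; python3 - <<'E'
from wp import *
from cell import manip
s=manip.read_state();x=s['eef_pos'];Q=R.from_euler('xyz',s['eef_rot'])
show('grasp',x,Q,*pose([508,315,27],d(67.7),d(15),-1))
E
```

```text
clock 3.75
joints [-0.049  0.694  2.098  1.801  1.212 -1.217]
eef_pos [486.221 259.631  43.253]
eef_rot [-3.136 -1.311  1.177]
wrist_force [-0.117 -0.085  0.551]
finger_gap 94.026
finger_force 0.0
grasp TCP [515. 332.  22.] shift m [ 0.0287  0.0723 -0.0212] rotvec deg [-0.1 -0.  -0.1] |0|
```

Request:
jog_arm:
  plan: [0.006,0.015,-0.0045,0,0,0,0.012,0.03,-0.009,0,0,0,0.018,0.045,-0.0135,0,0,0,0.023,0.058,-0.017,0,0,0,0.027,0.068,-0.02,0,0,0,0.029,0.072,-0.021,0,0,0,0.029,0.072,-0.021,0,0,0,0.029,0.072,-0.021,0,0,0]

```text
clock: 4.55
eef_pos: [515.0, 331.1, 21.7]
eef_rot: [-3.131, -1.311, 1.172]
wrist_force: [-0.3, -0.3, 0.0]
finger_gap: 94.0
finger_force: 0.0
```

Request:
jog_arm:
  plan: [0,0,0,0,0,0,0,0,0,0,0,0,0,0,0,0,0,0,0,0,0,0,0,0,0,0,0,0,0,0,0,0,0,0,0,0,0,0,0,0,0,0,0,0,0,0,0,0,0,0,0,0,0,0,0,0,0,0,0,0,0,0,0,0,0,0,0,0,0,0,0,0]
  claw: 0.03
  force: 50

```text
clock: 5.75
eef_pos: [515.0, 331.4, 21.4]
eef_rot: [-3.131, -1.31, 1.172]
wrist_force: [0.1, -0.3, 0.3]
finger_gap: 39.4
finger_force: 49.9
```

```bash
python3 log.py
```

```text
clock 5.75
joints [ 0.125  0.781  1.987  1.963  1.145 -1.211]
eef_pos [514.959 331.412  21.429]
eef_rot [-3.131 -1.31   1.172]
wrist_force [ 0.138 -0.3    0.269]
finger_gap 39.359
finger_force 49.86
```

Request:
jog_arm:
  plan: [0,0,0.004,0,0,0,0,0,0.012,0,0,0,0,0,0.024,0,0,0,0,0,0.04,0,0,0,0,0,0.056,0,0,0,0,0,0.072,0,0,0,0,0,0.088,0,0,0,0,0,0.104,0,0,0,0,0,0.12,0,0,0,0,0,0.136,0,0,0,0,0,0.15,0,0,0,0,0,0.16,0,0,0,0,0,0.167,0,0,0,0,0,0.17,0,0,0,0,0,0.17,0,0,0]

```text
clock: 7.25
eef_pos: [514.9, 331.4, 191.4]
eef_rot: [-3.131, -1.31, 1.172]
wrist_force: [-0.0, -0.3, -7.0]
finger_gap: 39.4
finger_force: 49.9
```

```bash
python3 log.py; python3 - <<'E'
from h import *
P,D=camera('wrist');s,_=camera('scene');cv2.imwrite('pics/w2.png',np.hstack([P[200:],s[60:280]])[:,::-1][:,::-1][:,:,::-1][:, :1120:1]) if 0 else cv2.imwrite('pics/w2.png',np.vstack([P[240:],s[0:260]])[:,:,::-1])
E
```

```text
clock 7.25
joints [ 0.125  0.363  2.034  1.775  1.034 -0.811]
eef_pos [514.888 331.364 191.418]
eef_rot [-3.131 -1.31   1.172]
wrist_force [-0.048 -0.252 -6.952]
finger_gap 39.365
finger_force 49.86
```

View pics/w2.png

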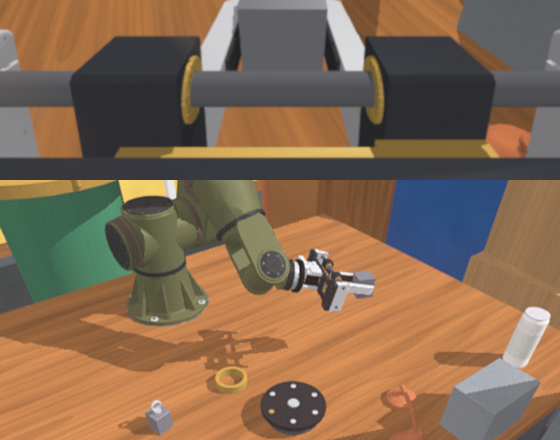

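The weight is gripped and level, and the wrist force of 7 N fits its mass. I turn it over about the horizontal heading axis.

Request:
jog_arm:
  plan: [0,0,0,1.1,2.8,0,0,0,0,3,7.4,0,0,0,0,5.2,13,0,0,0,0,7.5,18.5,0,0,0,0,9.7,24.1,0,0,0,0,12,29.7,0,0,0,0,14.2,35.2,0,0,0,0,16.5,40.8,0,0,0,0,18.7,46.4,0,0,0,0,21,51.9,0,0,0,0,23.2,57.5,0,0,0,0,25.5,63,0,0,0,0,27.7,68.6,0,0,0,0,30,74.2,0,0,0,0,32,79.2,0,0,0,0,33.3,82.4,0,0,0,0,33.7,83.4,0,0,0,0,33.7,83.4,0]

```text
clock: 9.15
eef_pos: [515.0, 331.4, 190.9]
eef_rot: [-1.575, 0.003, -0.124]
wrist_force: [-0.9, -0.1, -7.7]
finger_gap: 39.8
finger_force: 49.9
```

Request:
jog_arm:
  plan: [0,0,0,1.1,2.8,0,0,0,0,3,7.4,0,0,0,0,5.2,13,0,0,0,0,7.5,18.5,0,0,0,0,9.7,24.1,0,0,0,0,12,29.7,0,0,0,0,14.2,35.2,0,0,0,0,16.5,40.8,0,0,0,0,18.7,46.4,0,0,0,0,21,51.9,0,0,0,0,23.2,57.5,0,0,0,0,25.5,63,0,0,0,0,27.7,68.6,0,0,0,0,30,74.2,0,0,0,0,32,79.2,0,0,0,0,33.3,82.4,0,0,0,0,33.7,83.4,0,0,0,0,33.7,83.4,0,0,0,0,33.7,83.4,0]

```text
clock: 11.05
eef_pos: [515.1, 331.4, 191.5]
eef_rot: [-0.004, 1.311, 1.187]
wrist_force: [-0.5, 0.2, -7.9]
finger_gap: 40.0
finger_force: 49.9
```

```bash
python3 log.py; cat > fin.py <<'E'
from wp import *
from h import *
s=manip.read_state();q=s['joints'];x=s['eef_pos'];Q=R.from_euler('xyz',s['eef_rot'])
gx=np.array([514.96,331.41,21.43]);Qg=R.from_euler('xyz',[-3.131,-1.31,1.172])
c=Qg.inv().apply(np.array([508,315,25])-gx)
print('block centre now',(x+Q.apply(c)).round(1),'z-axis',(Q*Qg.inv()).apply([0,0,1]).round(3))
zt=Qg.apply([0,0,1]);h0=np.arctan2(zt[1],zt[0])
def goal(C,hd):
    Qf=R.from_euler('z',d(hd)-h0)*R.from_rotvec(np.pi*np.array([np.cos(h0),np.sin(h0),0]))*Qg
    return np.array(C)-Qf.apply(c),Qf
E
python3 - <<'E'
from fin import *
for n,(x1,Q1) in [('over',goal([612,28,209],40)),('fin',goal([612,28,159],40))]:
    show(n,x,Q,x1,Q1);q,lo=track(q,x,Q,x1,Q1);print(q.round(2),lo.round(2),fk(q,p)[2].round());x,Q=x1,Q1
E
```

```text
clock 11.05
joints [0.123 0.703 2.003 2.13  1.608 1.949]
eef_pos [515.13  331.404 191.549]
eef_rot [-0.004  1.311  1.187]
wrist_force [-0.492  0.243 -7.898]
finger_gap 39.965
finger_force 49.86
block centre now [508.7 314.8 188. ] z-axis [ 0.003 -0.002 -1.   ]
over TCP [626.  40. 213.] shift m [ 0.1104 -0.2918  0.021 ] rotvec deg [  0.2   0.2 -28.2] |28|
[-0.38  0.67  1.97  2.13  1.57  2.01] 0.48 [ 425. -128.  143.]
fin TCP [626.  40. 163.] shift m [ 0.    0.   -0.05] rotvec deg [0. 0. 0.] |0|
[-0.38  0.79  1.94  2.12  1.62  1.93] 0.54 [ 425. -128.   93.]
```

Request:
jog_arm:
  plan: [0.002,-0.006,0.005,0,0,-0.6,0.007,-0.018,0.01,0,0,-1.8,0.014,-0.036,0.02,0,0,-3.5,0.022,-0.058,0.021,0,0,-5.6,0.03,-0.08,0.021,0,0,-7.7,0.038,-0.102,0.021,0,0,-9.9,0.047,-0.124,0.021,0,0,-12,0.055,-0.146,0.021,0,0,-14.1,0.063,-0.168,0.021,0,0,-16.2,0.072,-0.19,0.021,0,0,-18.4,0.08,-0.212,0.021,0,0,-20.5,0.088,-0.234,0.021,0,0,-22.6,0.096,-0.255,0.021,0.2,0.2,-24.6,0.103,-0.272,0.021,0.2,0.2,-26.3,0.107,-0.283,0.021,0.2,0.2,-27.4,0.11,-0.29,0.021,0.2,0.2,-28,0.1105,-0.292,0.021,0.2,0.2,-28.2,0.1105,-0.292,0.021,0.2,0.2,-28.2,0.1105,-0.292,0.021,0.2,0.2,-28.2]

```text
clock: 12.95
eef_pos: [625.3, 40.0, 212.4]
eef_rot: [0.023, 1.31, 0.723]
wrist_force: [-0.1, -1.1, -6.9]
finger_gap: 39.7
finger_force: 49.9
```

```bash
python3 log.py; python3 - <<'E'
from fin import *
show('fin',x,Q,*goal([612,28,159],40))
s,D=camera('scene');t,T=camera('top')
cv2.imwrite('pics/s3.png',np.hstack([cv2.resize(s[100:300,180:380],(400,400)),cv2.resize(t[130:280,200:350],(400,400))])[:,:,::-1])
for n,I,D in(('top',t,T),('scene',s,D)):
    W=world(D,get_calibration(n));m=(np.hypot(W[...,0]-612,W[...,1]-28)<35)&(W[...,2]>180)&(D>0)
    P=W[m];zt=np.percentile(P[:,2],[5,50,90]);print(n,m.sum(),zt.round(1))
    k=P[abs(P[:,2]-zt[2])<6];A=np.c_[k[:,:2]-[612,28],np.ones(len(k))];sl=np.linalg.lstsq(A,k[:,2],rcond=None)[0];print('plane',sl.round(3),cv2.minAreaRect(k[:,:2].astype(np.float32)))
E
```

```text
clock 12.95
joints [-0.375  0.668  1.971  2.127  1.575  2.015]
eef_pos [625.304  39.952 212.361]
eef_rot [0.023 1.31  0.723]
wrist_force [-0.141 -1.15  -6.886]
finger_gap 39.683
finger_force 49.86
block centre now [611.8  28.3 208.8] z-axis [-0.002  0.003 -1.   ]
fin TCP [626.  40. 163.] shift m [ 0.0002 -0.0003 -0.0498] rotvec deg [-0.2 -0.1 -0.1] |0|
top 814 [203.1 223.5 234.8]
plane [1.0000e-03 1.1000e-02 2.3351e+02] ((611.181396484375, 29.433584213256836), (40.41105651855469, 40.05274963378906), 40.44158935546875)
scene 706 [188.2 221.4 233.6]
plane [-2.90000e-02  1.50000e-02  2.32489e+02] ((612.9910278320312, 27.955568313598633), (39.870811462402344, 42.30351257324219), 41.15176773071289)
```

View pics/s3.png

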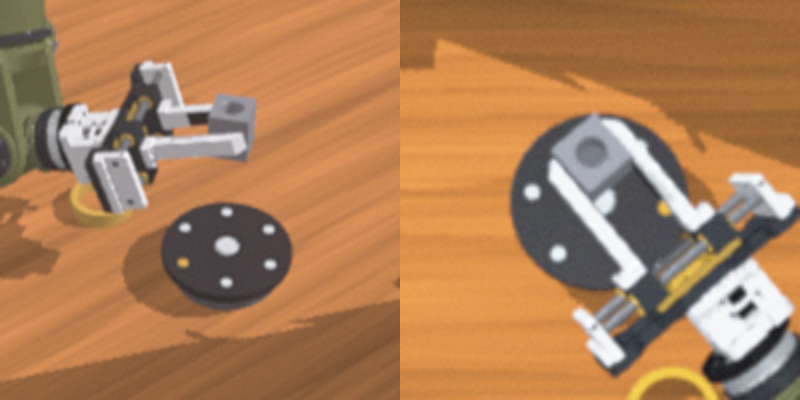

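The hole opens up (left crop (235,105), right crop (592,150)), with the block level to about 1° and centred over the turntable. I lower it 50 mm.

Request:
jog_arm:
  plan: [0,0,-0.003,0,0,0,0,0,-0.008,0,0,0,0,0,-0.014,0,0,0,0,0,-0.02,0,0,0,0,0,-0.026,0,0,0,0,0,-0.032,0,0,0,0,0,-0.038,0,0,0,0,0,-0.043,-0.2,-0.1,0,0,0,-0.047,-0.2,-0.1,0,0,0,-0.049,-0.2,-0.1,0,0,0,-0.05,-0.2,-0.1,0,0,0,-0.05,-0.2,-0.1,0,0,0,-0.05,-0.2,-0.1,0,0,0,-0.05,-0.2,-0.1,0,0,0,-0.05,-0.2,-0.1,0,0,0,-0.05,-0.2,-0.1,0]

```text
clock: 14.65
eef_pos: [625.5, 39.4, 162.5]
eef_rot: [0.008, 1.311, 0.707]
wrist_force: [0.6, 0.3, -6.3]
finger_gap: 39.6
finger_force: 49.9
```

```bash
python3 log.py; python3 - <<'E'
from fin import *
s,D=camera('scene');t,T=camera('top');cv2.imwrite('pics/s4.png',s[:,:,::-1])
for n,I,D in(('top',t,T),('scene',s,D)):
    W=world(D,get_calibration(n));m=(np.hypot(W[...,0]-612,W[...,1]-28)<35)&(W[...,2]>165)&(D>0)
    P=W[m];zt=np.percentile(P[:,2],90);k=P[abs(P[:,2]-zt)<6];print(n,np.median(k[:,2]),cv2.minAreaRect(k[:,:2].astype(np.float32)))
E
```

```text
clock 14.65
joints [-0.377  0.791  1.94   2.123  1.623  1.932]
eef_pos [625.486  39.4   162.535]
eef_rot [0.008 1.311 0.707]
wrist_force [ 0.562  0.256 -6.283]
finger_gap 39.611
finger_force 49.86
block centre now [612.   27.8 159. ] z-axis [ 0.    -0.001 -1.   ]
top 183.83505824404915 ((611.2835693359375, 28.967329025268555), (40.26422882080078, 40.805973052978516), 40.90546798706055)
scene 183.20158633057207 ((613.4216918945312, 27.33783721923828), (40.089439392089844, 43.440067291259766), 40.967655181884766)
```

View pics/s4.png

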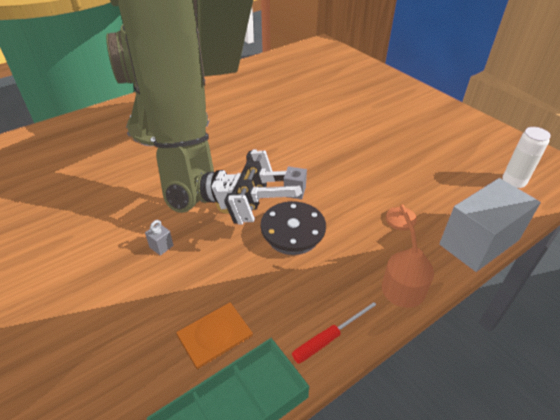

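The block is held hole up at scene px (296,177), above the turntable. The eyed weight at (158,238) has not moved and the wrist force shows only the weight. I hand in.

```bash
python3 -c "
from cell import manip
print(manip.sign_off())"
```

```text
the job is handed in; nothing more can be done
None
```

The bare weight is turned over, hole straight up, and held steady in the gripper about 9 cm above the middle of the turntable; the job is handed in at about 15 s, and I saw no contact with the other things, though the arm hid the ring in the last picture I viewed.

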